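Sort lapping blocks by the drag of their emery soles

ROBOT

A 6-joint arm with a two-finger parallel gripper is mounted at the origin on a cart in front of the work surface, level with it; the furniture and walls round the work are solid. World frame = base frame: x ahead of the robot, y to its left, z up, the work surface at z = 0. Lengths are in m, angles in rad, forces in N, time in s.
With the tool pointing down it reaches from about 0.325 to 0.75 m from the base axis. Payload 7.6 kg.
Tool frame: the origin (TCP) lies between the finger pads; the fingertips stand 17 mm ahead of it and the grasp point (between the pads) lies 2 mm behind it; z points along the fingers, y is the line along which they close (so a half turn about z gives the same grasp; the last joint's range is limited). The gripper opens to 85 mm and grips with 20 to 120 N. Pads are 22 mm wide; open, the fingers measure 114 mm over their backs; the gripper's body (76 mm by 85 mm) begins 54 mm behind the grasp point. The pads swing forward as they close: fully open they stand 13 mm farther back than shut.
Start: joints at [-1.227, 0.052, 1.401, -0, 1.689, -0.07], TCP at [0.211, -0.481, 0.248] pointing down, gripper open.
Joint ranges: [-2.9, 2.9], [-0.91, 2.17], [0.12, 2.37], [-1.06, 4.2], [0.26, 2.73], [-2.93, 2.93]. Speed limits (rad/s): [2.57, 2.57, 3.01, 3.14, 3.14, 3.14].

INTERFACE

Orientations are given as [roll, pitch, yaw] about the fixed x, y, z axes, in that order (R = Rz(yaw) Ry(pitch) Rx(roll)).
In Python, from cell import bot gives the robot as it stands.
- The arm moves only by the tool send_rows, never from a script. Its argument "plan" is a list of rows, each a list of 3 entries, a list of its own where there are three numbers: the shift along the tool's x, y, z in cm, then the turn, a rotation vector about the tool's x, y, z in degrees, then the finger opening in cm, from 0 to 8.54. In form: [[[x, y, z], [ax, ay, az], fingers], ...]. A call has 1 to 5 rows; each row is the pose to reach, as a shift and turn from the pose commanded when the call began, along the tool's axes at that moment; what a row does not reach only later rows make up. A row lasts 1/8 s, in which the tool goes at most 62.5 mm and 10.7 degrees, less where a joint would pass 70% of its speed; a pose out of reach is approached as far as the arm can. A call with a gripper value outside its range is refused whole. The fingers move at their own pace and stop on an object; the grip force is fixed at half the most. Time passes only in rows, so rows that repeat a pose let the fingers close. It gives the time, the measured TCP pose, the force, the opening and the grip force at its end, in the units of the state.
- bot.read_state(): the state, without advancing time (a new reading comes with each control period).
- bot.camera(name): name is "scene" or "top" or "wrist"; returns a dict with "image" (400x640x3 uint8, red, green, blue), "fx", "fy", "cx", "cy" (pixels), "R" (3x3) and "t" (3): a world point X has camera coordinates R X + t; the wrist camera has in their place "T_tool_cam" (4x4, takes a point from camera to tool coordinates, whose origin is the TCP and whose axes are the flange's). Camera axes: x right, y down, z forward; pixel columns grow to the right and rows downward; lengths in m; the calibration is good to about 2 mm. A picture is of the moment at which its call begins: read the wrist's pose just before it. There is no depth.
- bot.hand_in(): hands the job in; it is judged then, once.
The state is a dict: "time_s": time; "joints": joint angles; "joint_velocities": joint speeds; "joint_torque": joint torques, N m; "position": TCP position; "tcp_rot": TCP orientation; "wrist_force": force on the tool from outside, world axes, zero at the start; "wrist_torque": the same for the moment, N m; "gripper_width": finger opening in m; "gripper_force": force on a finger pad.
Only numpy, scipy, OpenCV 4.12 (cv2) and the standard library are available. Lean on these libraries where they do the work, as an engineer would, in place of code of your own. Each camera call takes 0.05 s, during which the arm holds its last target. There are 200 camera calls.

TASK

The three lapping blocks look alike but their emery soles are not equally worn: drag each one about 6 cm across the steel plate towards the robot to feel how strongly it resists, and leave it on the plate until all three have been tried. Then put the block that drags hardest (fresh emery) flat into the bay of the wooden stand and the one that slides most easily (worn smooth) flat into the shallow metal pan, and leave the third on the plate. All three must end sole down; do not disturb the tin and the bowl at the back.

Things in the scene. Friction and masses are not known exactly. Their poses are not given: they have to be found in the camera images.
- block_1: Lapping block, one of three that look alike: 50 mm (x) x 84 mm (y) x 40 mm high; thin black emery sole, dark steel lower part, light wooden top 14 mm thick with two brass screws; 0.95 kg within 3 %. Origin: centre of its underside, z up. Starts sole down on the far half of the plate, long axis within 0.15 rad of world y, 12 mm or more from the next. Its number says nothing of its wear.
- block_2: Lapping block, one of three that look alike: 50 mm (x) x 84 mm (y) x 40 mm high; thin black emery sole, dark steel lower part, light wooden top 14 mm thick with two brass screws; 0.95 kg within 3 %. Origin: centre of its underside, z up. Starts sole down on the far half of the plate, long axis within 0.15 rad of world y, 12 mm or more from the next. Its number says nothing of its wear.
- block_3: Lapping block, one of three that look alike: 50 mm (x) x 84 mm (y) x 40 mm high; thin black emery sole, dark steel lower part, light wooden top 14 mm thick with two brass screws; 0.95 kg within 3 %. Origin: centre of its underside, z up. Starts sole down on the far half of the plate, long axis within 0.15 rad of world y, 12 mm or more from the next. Its number says nothing of its wear.
- plate: Fixed bare steel plate, 180 mm (x) x 340 mm (y) x 6 mm, lying on the worktop under the blocks. Origin: centre of its underside. Its x axis points away from the robot, within 0.1 rad. A block pushed low on its long side at 20 mm/s resists with about 0.7 N (worn sole), 3.5 N (half-worn) or 6 N (fresh), each within 20 %; the first jolt can peak at 3 N, 4.7 N and 7 N.
- stand: Fixed wooden stand, 100 mm (x) x 124 mm (y), base 12 mm thick; on it lips 8 mm high enclose a bay 64 mm (x) x 98 mm (y) for one block, long side along the stand's y; the lips at +x and -x have a 62 mm gap in the middle for the fingers. Origin: centre of its underside. It and the pan stand right of the plate; which is nearer the plate varies.
- stand_bay (a point): Centre of the floor of the stand's bay, 12 mm above the worktop; axes as the stand's.
- pan: Fixed shallow aluminium pan, 140 mm (x) x 120 mm (y), rim 14 mm above the worktop, walls 3 mm, floor 3 mm thick. Origin: centre of its underside.
- pan_floor (a point): Centre of the pan's inner floor, 3 mm above the worktop; axes as the pan's.
- finding_tin: Bystander: loose round aluminium tin, 50 mm across, 25 mm high, at the back of the worktop. Origin: centre of its underside.
- bowl: Bystander: loose black rubber bowl, 91 mm across, 53 mm high, at the back of the worktop. Origin: centre of its underside.

How it is judged:
By the outcome, as a careful person would: the job done as asked, in the order asked, and still so for the second after the job is handed in, with the robot touching nothing.
It also fails if it takes over 72 s, if anything falls off the work surface, if the arm or the gripper's body presses on something with over 40 N, if the wrist force passes 120 N, or if a joint passes its speed limit or range.

## Working session

There is one attempt and no reset: what is moved stays moved. The work goes in short steps, Python scripts to look and compute and a tool call to move; the robot and the scene stay as the last step left them, time stands still between calls to the robot, and variables do not carry over. Pictures are saved under pics/ and viewed, at most 10 in all, crops included, and the job is handed in when it is done.

Besides the shell and the picture viewer there is one more tool, called as name(argument=value, ...) on one line, values as JSON. send_rows: Moves the arm, as the interface text tells. Its arguments: {"type":"object","properties":{"plan":{"type":"array"}},"required":["plan"]}

```bash
ls; mkdir -p pics
python3 - <<'E'
from cell import bot
import cv2,json
s=bot.read_state(); print({k:s[k] for k in('time_s','position','tcp_rot','wrist_force','gripper_width')})
for n in('scene','top'):
    c=bot.camera(n); cv2.imwrite(f'pics/{n}0.png',c['image'][:,:,::-1]); print(n,c['fx'],c['fy'],c['cx'],c['cy'],c['R'],c['t'])
E
```

```text
pics
{'time_s': 0.0, 'position': array([ 0.21103299, -0.48041295,  0.24746078]), 'tcp_rot': array([-3.14000568e+00, -1.05423431e-04,  4.13827587e-01]), 'wrist_force': array([ 0.27184995,  0.72825352, -0.26639923]), 'gripper_width': 0.08520499837979811}
scene 511.21250169763874 511.21250169763874 315.129613603462 198.25812270700243 [[-0.84349593 -0.53707065 -0.00835057]
 [-0.35179862  0.56413154 -0.74698952]
 [ 0.40589696 -0.6271449  -0.66478337]] [0.44230755 0.29758539 0.99612846]
top 520.0158391379002 520.0158391379002 316.7185409057308 190.8521441211577 [[ 0.02630324 -0.99877781  0.04184537]
 [-0.99592551 -0.02979419 -0.08511575]
 [ 0.08625847 -0.03943606 -0.99549198]] [-0.13800766  0.61119914  1.32383792]
```

View pics/top0.png

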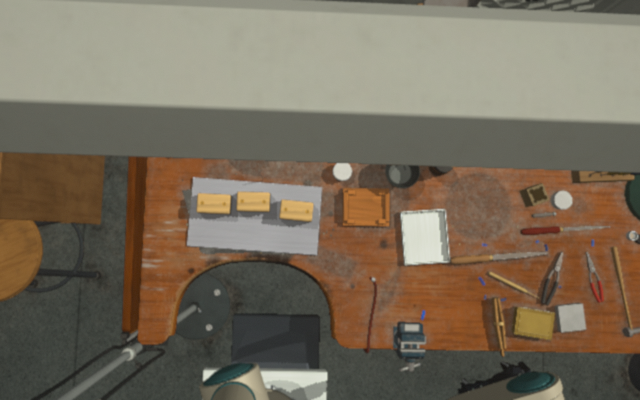

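View pics/scene0.png

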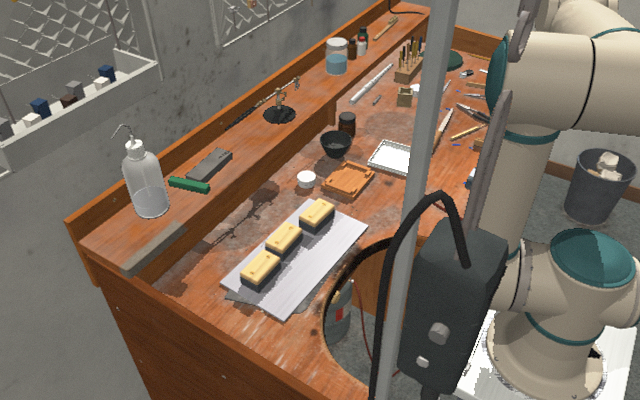

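The top view shows the plate (px 188–322, 178–255), with the three blocks at about (214,204), (253,202) and (296,210). The stand is at (366,207), the pan at (426,237), the tin at (343,172) and the bowl at (402,174). The scene view agrees and shows a raised shelf at the back.

```bash
cat > h.py <<'E'
import cv2,numpy as np
from cell import bot
def ray(c,uv,z,R=None,t=None):
    R=c['R'] if R is None else R; t=c['t'] if t is None else t
    R=np.array(R);t=np.array(t)
    d=R.T@np.array([(uv[0]-c['cx'])/c['fx'],(uv[1]-c['cy'])/c['fy'],1]); o=-R.T@t
    return o+d*(z-o[2])/d[2]
def wristcam(name=None):
    from scipy.spatial.transform import Rotation as Ro
    s=bot.read_state(); c=bot.camera('wrist')
    if name: cv2.imwrite(name,c['image'][:,:,::-1])
    T=np.eye(4);T[:3,:3]=Ro.from_euler('xyz',s['tcp_rot']).as_matrix();T[:3,3]=s['position']
    W=np.linalg.inv(T@np.array(c['T_tool_cam'])); c['R']=W[:3,:3];c['t']=W[:3,3]
    return s,c
def rect(c,mask,z,amin=100):
    out=[]
    for k in cv2.findContours(mask,cv2.RETR_EXTERNAL,cv2.CHAIN_APPROX_NONE)[0]:
        if cv2.contourArea(k)<amin: continue
        P=np.array([ray(c,p[0],z)[:2] for p in k],np.float32)
        (x,y),(w,h),a=cv2.minAreaRect(P*1000)
        out.append((round(x),round(y),round(w),round(h),round(a,1),[int(v) for v in cv2.boundingRect(k)]))
    return out
E
python3 - <<'E'
from h import *
c=bot.camera('top'); im=c['image']; hsv=cv2.cvtColor(im,cv2.COLOR_RGB2HSV)
for p in((214,197),(366,207),(426,235),(250,235),(300,160),(343,172)): print(p,im[p[1],p[0]],hsv[p[1],p[0]])
m=cv2.inRange(hsv,(14,80,180),(28,255,255)); m[:,330:]=0
print('blocks',rect(c,m,.046))
m=cv2.inRange(hsv,(0,0,110),(180,60,255)); m[:160]=0;m[270:]=0;m[:,460:]=0
print('grey',rect(c,m,.006,200)); 
for n,p,z in(('stand',(366,207),.02),('pan',(426,237),.014),('tin',(343,171),.025),('bowl',(402,174),.053),('platecorn',(195,178),.006),('pc',(322,186),.006),('pc',(317,255),.006),('pc',(188,247),.006)): print(n,ray(c,p,z).round(3))
cv2.imwrite('pics/topz.png',cv2.resize(im[150:280,170:470,::-1],None,fx=2.6,fy=2.6,interpolation=cv2.INTER_CUBIC))
s=bot.read_state();print(s['time_s'],bot.camera('wrist')['T_tool_cam'])
E
```

```text
(214, 197) [214 174 107] [ 19 128 214]
(366, 207) [168 106  53] [ 14 175 168]
(426, 235) [219 222 208] [ 36  16 222]
(250, 235) [164 164 163] [ 30   2 164]
(300, 160) [95 94 85] [27 27 95]
(343, 172) [207 205 192] [ 26  18 207]
blocks [(564, -70, 80, 45, 86.4, [281, 200, 32, 20]), (576, 142, 81, 45, 88.8, [197, 193, 33, 19]), (584, 41, 44, 79, 1.7, [238, 192, 32, 18])]
grey [(504, -411, 143, 125, 5.3, [400, 209, 51, 57]), (547, 39, 343, 183, 87.4, [187, 177, 136, 79]), (672, -188, 48, 53, 1.8, [332, 162, 21, 19])]
stand [ 0.577 -0.252  0.02 ]
pan [ 0.503 -0.413  0.014]
tin [ 0.669 -0.189  0.025]
bowl [ 0.663 -0.339  0.053]
platecorn [0.641 0.199 0.006]
pc [ 0.63  -0.135  0.006]
pc [ 0.448 -0.127  0.006]
pc [0.461 0.209 0.006]
0.15 [[-8.44023479e-04 -9.51598707e-01 -3.07342137e-01  7.82575392e-02]
 [ 9.99999609e-01 -8.84246059e-04 -8.38070268e-06 -1.12253225e-03]
 [-2.63791007e-04 -3.07342024e-01  9.51599081e-01 -1.24746375e-01]
 [ 0.00000000e+00  0.00000000e+00  0.00000000e+00  1.00000000e+00]]
```

View pics/topz.png

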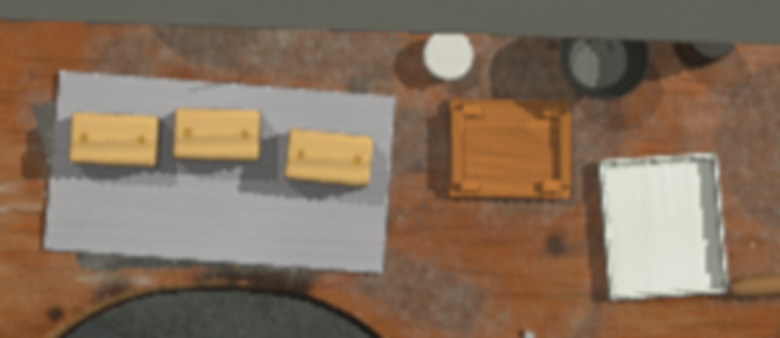

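The zoom shows the plate and blocks at the same places, the stand corners at about (450,100)–(571,198), and the pan at (600,157)–(727,299). Next I check the shelf edge and the stand geometry.

Run:
```python
from h import *
c=bot.camera('top')
P=[ray(c,(170+u/2.6,150+v/2.6),.02) for u,v in((450,100),(572,102),(570,199),(449,196))]
print(np.round(P,3),np.mean(P,0).round(3)); print('cam',(-c['R'].T@c['t']).round(3))
for z in(0,.1,.2,.3,.4): print(z,ray(c,(250,155),z)[:2].round(3),ray(c,(250,105),z)[:2].round(3))
s=bot.camera('scene'); im=s['image'][:,:,::-1]
cv2.imwrite('pics/scz.png',cv2.resize(im[60:320,60:380],None,fx=2.3,fy=2.3,interpolation=cv2.INTER_CUBIC))
```

```text
[[ 0.624 -0.19   0.02 ]
 [ 0.626 -0.314  0.02 ]
 [ 0.528 -0.314  0.02 ]
 [ 0.527 -0.191  0.02 ]] [ 0.576 -0.252  0.02 ]
cam [ 0.498 -0.067  1.376]
0 [0.708 0.058] [0.843 0.063]
0.1 [0.692 0.049] [0.818 0.054]
0.2 [0.677 0.04 ] [0.793 0.044]
0.3 [0.662 0.031] [0.768 0.035]
0.4 [0.647 0.022] [0.743 0.025]
```

View pics/scz.png

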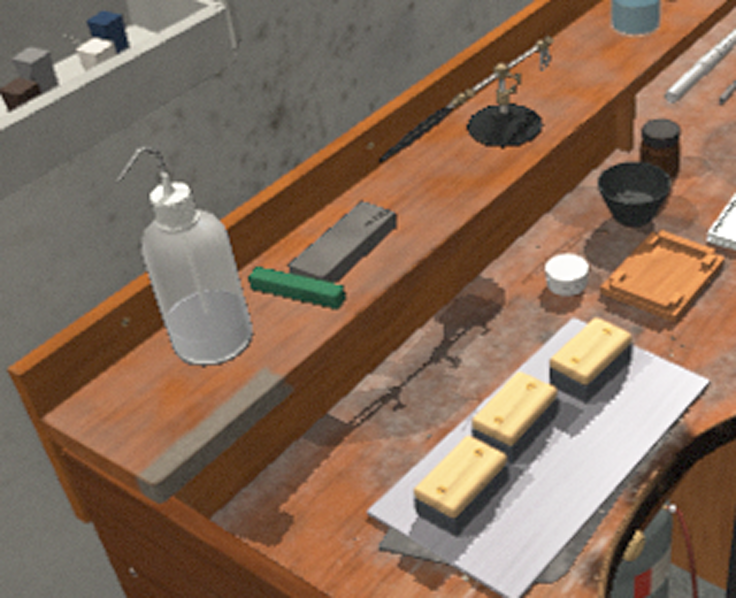

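The stand measures 98 × 124 mm (expected 100 × 124), centred at (0.576, -0.252) with yaw about -1°. The wooden shelf lies well behind the plate. I now move above the left block A at (0.576, 0.142).

send_rows(plan=[[[3,-2.2,0.5],[0,0,0],6.8],[[7.2,-5.2,1.2],[0,0,0],6.8],[[11.6,-8.4,1.9],[0,0,0],6.8],[[16,-11.6,2.6],[0,0,0],6.8],[[20.4,-14.8,3.3],[0,0,0],6.8]])

```text
time_s: 0.92
position: [0.339, -0.2616, 0.2152]
tcp_rot: [3.141, -0.0, 0.413]
wrist_force: [0.7, -0.1, -0.0]
gripper_width: 0.0677
gripper_force: 0.0
```

send_rows(plan=[[[4.4,-3.2,0.7],[0,0,0],6.8],[[8.8,-6.4,1.4],[0,0,0],6.8],[[13.2,-9.6,2.1],[0,0,0],6.8],[[17.6,-12.8,2.8],[0,0,0],6.8],[[22,-16,3.5],[0,0,0],6.8]])

```text
time_s: 1.55
position: [0.4762, -0.0265, 0.1803]
tcp_rot: [3.141, -0.0, 0.414]
wrist_force: [1.4, -0.9, 0.4]
gripper_width: 0.0679
gripper_force: 0.0
```

send_rows(plan=[[[4.4,-3.2,0.7],[0,0,-9.3],6.8],[[8.8,-6.4,1.4],[0,0,-18.6],6.8],[[13.2,-9.6,2.1],[0,0,-27.9],6.8],[[16,-11.5,3],[0,0,-37.2],6.8],[[16,-11.5,3],[0,0,-46.5],6.8]])

```text
time_s: 2.17
position: [0.5758, 0.1435, 0.1485]
tcp_rot: [-3.139, 0.001, 1.234]
wrist_force: [0.5, 0.2, -0.1]
gripper_width: 0.0681
gripper_force: 0.0
```

send_rows(plan=[[[0,0,0],[0,0,-9.3],6.8],[[0,0,0],[0,0,-18.6],6.8],[[0,0,0],[0,0,-18.6],6.8]])

```text
time_s: 2.55
position: [0.5757, 0.1414, 0.1501]
tcp_rot: [-3.141, 0.0, 1.549]
wrist_force: [0.4, -0.3, 0.0]
gripper_width: 0.0679
gripper_force: 0.0
```

Run:
```python
from h import *
s,c=wristcam('pics/wA.png')
print(s['time_s'],s['position'].round(4),s['tcp_rot'].round(3),s['wrist_force'].round(2),s['gripper_width'])
hsv=cv2.cvtColor(c['image'],cv2.COLOR_RGB2HSV)
print(rect(c,cv2.inRange(hsv,(14,80,150),(28,255,255)),.046,800))
```

```text
2.55 [0.5757 0.1414 0.1501] [-3.141  0.     1.549] [ 0.36 -0.28  0.04] 0.06789072505175668
[(581, 48, 86, 48, 89.6, [303, 257, 51, 76]), (573, 146, 83, 48, 89.3, [289, 152, 58, 92]), (391, 217, 29, 126, 58.9, [0, 79, 155, 96]), (448, 244, 50, 46, 79.2, [116, 40, 65, 78]), (530, 259, 55, 83, 81.1, [198, 11, 114, 85])]
```

View pics/wA.png

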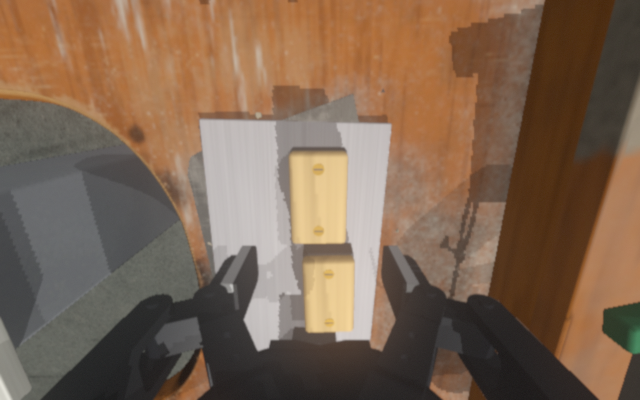

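The wrist view shows block A at px (318,197) and B at (329,294). A measures 83×48 mm at (0.573, 0.146), within 4 mm of the top-camera value. I descend around A and drag it at 20 mm/s.

send_rows(plan=[[[0.2,0,3],[0,0,0],6.8],[[0.2,0,6.5],[0,0,0],6.8],[[0.2,0,9.5],[0,0,0],6.8],[[0.2,0,11.5],[0,0,0],6.8],[[0.2,0,12.2],[0,0,0],6.8]])

```text
time_s: 3.22
position: [0.5754, 0.1433, 0.0272]
tcp_rot: [-3.14, 0.0, 1.549]
wrist_force: [-0.2, 0.4, 0.3]
gripper_width: 0.0683
gripper_force: 0.0
```

send_rows(plan=[[[0,0,0],[0,0,0],6.8],[[0,-0.25,0],[0,0,0],6.8],[[0,-0.5,0],[0,0,0],6.8]])

```text
time_s: 3.6
position: [0.5712, 0.1436, 0.0293]
tcp_rot: [3.14, -0.0, 1.55]
wrist_force: [0.3, -1.3, -0.1]
gripper_width: 0.0678
gripper_force: 0.0
```

send_rows(plan=[[[0,-0.25,0],[0,0,0],6.8],[[0,-0.5,0],[0,0,0],6.8],[[0,-0.75,0],[0,0,0],6.8],[[0,-1.0,0],[0,0,0],6.8],[[0,-1.25,0],[0,0,0],6.8]])

```text
time_s: 4.22
position: [0.559, 0.1437, 0.0286]
tcp_rot: [3.139, -0.0, 1.55]
wrist_force: [4.3, -0.7, -2.0]
gripper_width: 0.0678
gripper_force: 2.7
```

send_rows(plan=[[[0,-0.25,0],[0,0,0],6.8],[[0,-0.5,0],[0,0,0],6.8],[[0,-0.75,0],[0,0,0],6.8],[[0,-1.0,0],[0,0,0],6.8],[[0,-1.25,0],[0,0,0],6.8]])

```text
time_s: 4.85
position: [0.5466, 0.144, 0.0286]
tcp_rot: [3.139, -0.0, 1.55]
wrist_force: [5.1, 0.5, -2.1]
gripper_width: 0.0682
gripper_force: 2.7
```

send_rows(plan=[[[0,-0.25,0],[0,0,0],6.8],[[0,-0.5,0],[0,0,0],6.8],[[0,-0.75,0],[0,0,0],6.8],[[0,-1.0,0],[0,0,0],6.8],[[0,-1.25,0],[0,0,0],6.8]])

```text
time_s: 5.48
position: [0.534, 0.1442, 0.0286]
tcp_rot: [3.139, -0.0, 1.55]
wrist_force: [5.6, -0.6, -1.6]
gripper_width: 0.0681
gripper_force: 2.6
```

send_rows(plan=[[[0,-0.25,0],[0,0,0],6.8],[[0,-0.5,0],[0,0,0],6.8],[[0,-0.75,0],[0,0,0],6.8],[[0,-1.0,0],[0,0,0],6.8],[[0,-1.25,0],[0,0,0],6.8]])

```text
time_s: 6.1
position: [0.5215, 0.1445, 0.0286]
tcp_rot: [3.139, -0.0, 1.55]
wrist_force: [4.4, -1.2, -1.5]
gripper_width: 0.0681
gripper_force: 2.6
```

send_rows(plan=[[[0,-0.25,0],[0,0,0],6.8],[[0,-0.5,0],[0,0,0],6.8],[[0,-0.75,0],[0,0,0],6.8],[[0,-1.0,0],[0,0,0],6.8],[[0,-1.25,0],[0,0,0],6.8]])

```text
time_s: 6.72
position: [0.509, 0.1448, 0.0286]
tcp_rot: [3.139, -0.0, 1.55]
wrist_force: [5.3, 0.4, -1.4]
gripper_width: 0.0682
gripper_force: 2.6
```

send_rows(plan=[[[0,-0.25,0],[0,0,0],6.8],[[0,-0.5,0],[0,0,0],6.8]])

```text
time_s: 6.98
position: [0.504, 0.1449, 0.0286]
tcp_rot: [3.139, -0.0, 1.55]
wrist_force: [4.8, -0.8, -2.2]
gripper_width: 0.068
gripper_force: 2.6
```

send_rows(plan=[[[0,0.9,0],[0,0,0],6.8],[[0,0.9,-3.5],[0,0,0],6.8],[[0,0.9,-7.2],[0,0,0],6.8],[[-3,3,-7.2],[0,0,-1],6.8],[[-7,6,-7.2],[0,0,-1.8],6.8]])

```text
time_s: 7.6
position: [0.5626, 0.0736, 0.1011]
tcp_rot: [3.141, -0.0, 1.584]
wrist_force: [1.1, 0.6, -0.1]
gripper_width: 0.068
gripper_force: 0.0
```

send_rows(plan=[[[-2.9,2.1,0],[0,0,0],6.8],[[-2.9,2.1,0],[0,0,0],6.8]])

```text
time_s: 7.85
position: [0.5841, 0.0429, 0.1]
tcp_rot: [-3.141, 0.0, 1.578]
wrist_force: [0.1, 1.3, 0.1]
gripper_width: 0.068
gripper_force: 0.0
```

Run:
```python
from h import *
s,c=wristcam()
hsv=cv2.cvtColor(c['image'],cv2.COLOR_RGB2HSV)
print(rect(c,cv2.inRange(hsv,(14,80,150),(28,255,255)),.046,800))
c=bot.camera('top');hsv=cv2.cvtColor(c['image'],cv2.COLOR_RGB2HSV)
m=cv2.inRange(hsv,(14,80,180),(28,255,255)); m[:,330:]=0
print('top',rect(c,m,.046))
```

```text
[(564, -44, 38, 47, 86.1, [264, 309, 62, 39]), (582, 46, 82, 48, 89.9, [282, 167, 72, 110]), (514, 142, 74, 49, 89.0, [153, 0, 95, 138])]
top [(564, -70, 79, 45, 86.4, [282, 200, 31, 20])]
```

Block A moved 60 mm and resisted with about 5 N. Now block B.

send_rows(plan=[[[0.1,0,2.5],[0,0,0],6.8],[[0.1,0,5],[0,0,0],6.8],[[0.1,0,6.5],[0,0,0],6.8],[[0.1,0,7.1],[0,0,0],6.8],[[0.1,-0.2,7.1],[0,0,0],6.8]])

```text
time_s: 8.57
position: [0.5812, 0.0462, 0.0296]
tcp_rot: [3.141, 0.0, 1.582]
wrist_force: [-0.3, 0.6, 0.2]
gripper_width: 0.0679
gripper_force: 0.0
```

send_rows(plan=[[[0,-0.25,0],[0,0,0],6.8],[[0,-0.5,0],[0,0,0],6.8],[[0,-0.75,0],[0,0,0],6.8],[[0,-1.0,0],[0,0,0],6.8],[[0,-1.25,0],[0,0,0],6.8]])

```text
time_s: 9.2
position: [0.5691, 0.0457, 0.0297]
tcp_rot: [3.14, 0.0, 1.581]
wrist_force: [4.5, 0.4, -0.5]
gripper_width: 0.0681
gripper_force: 2.2
```

send_rows(plan=[[[0,-0.25,0],[0,0,0],6.8],[[0,-0.5,0],[0,0,0],6.8],[[0,-0.75,0],[0,0,0],6.8],[[0,-1.0,0],[0,0,0],6.8],[[0,-1.25,0],[0,0,0],6.8]])

```text
time_s: 9.82
position: [0.5564, 0.0456, 0.0297]
tcp_rot: [3.14, 0.0, 1.581]
wrist_force: [5.1, 0.5, 1.3]
gripper_width: 0.0676
gripper_force: 2.5
```

send_rows(plan=[[[0,-0.25,0],[0,0,0],6.8],[[0,-0.5,0],[0,0,0],6.8],[[0,-0.75,0],[0,0,0],6.8],[[0,-1.0,0],[0,0,0],6.8],[[0,-1.25,0],[0,0,0],6.8]])

```text
time_s: 10.45
position: [0.5439, 0.0455, 0.0297]
tcp_rot: [3.14, 0.0, 1.581]
wrist_force: [4.9, 0.2, 1.0]
gripper_width: 0.0678
gripper_force: 2.5
```

send_rows(plan=[[[0,-0.25,0],[0,0,0],6.8],[[0,-0.5,0],[0,0,0],6.8],[[0,-0.75,0],[0,0,0],6.8],[[0,-1.0,0],[0,0,0],6.8],[[0,-1.25,0],[0,0,0],6.8]])

```text
time_s: 11.08
position: [0.5314, 0.0453, 0.0297]
tcp_rot: [3.14, 0.0, 1.581]
wrist_force: [5.2, -0.4, 1.2]
gripper_width: 0.068
gripper_force: 2.5
```

send_rows(plan=[[[0,-0.25,0],[0,0,0],6.8],[[0,-0.5,0],[0,0,0],6.8],[[0,-0.75,0],[0,0,0],6.8],[[0,-1.0,0],[0,0,0],6.8],[[0,-1.25,0],[0,0,0],6.8]])

```text
time_s: 11.7
position: [0.5189, 0.0452, 0.0297]
tcp_rot: [3.14, 0.0, 1.581]
wrist_force: [4.8, 0.1, 1.4]
gripper_width: 0.068
gripper_force: 2.5
```

send_rows(plan=[[[0,-0.25,0],[0,0,0],6.8],[[0,-0.5,0],[0,0,0],6.8]])

```text
time_s: 11.95
position: [0.5139, 0.0451, 0.0297]
tcp_rot: [3.14, 0.0, 1.581]
wrist_force: [5.1, 0.2, 0.1]
gripper_width: 0.0682
gripper_force: 2.5
```

send_rows(plan=[[[0,0.9,0],[0,0,0],6.8],[[0,0.9,-3.5],[0,0,0],6.8],[[0,0.9,-7],[0,0,0],6.8],[[-4,2.5,-7],[0,0,2],6.8],[[-9,4,-7],[0,0,4.2],6.8]])

```text
time_s: 12.58
position: [0.5549, -0.0447, 0.0994]
tcp_rot: [-3.141, -0.0, 1.509]
wrist_force: [-0.5, 0.2, -0.2]
gripper_width: 0.0678
gripper_force: 0.0
```

send_rows(plan=[[[-2.6,1.3,0],[0,0,0],6.8],[[-2.6,1.3,0],[0,0,0],6.8]])

```text
time_s: 12.82
position: [0.5658, -0.0728, 0.0984]
tcp_rot: [-3.139, -0.0, 1.505]
wrist_force: [-0.1, -0.2, -0.2]
gripper_width: 0.0682
gripper_force: 0.0
```

Run:
```python
from h import *
s,c=wristcam()
print(s['position'],s['tcp_rot'],s['wrist_force'])
hsv=cv2.cvtColor(c['image'],cv2.COLOR_RGB2HSV)
print(rect(c,cv2.inRange(hsv,(14,80,150),(28,255,255)),.046,800))
```

```text
[ 0.56583849 -0.0728208   0.09843534] [-3.13931437e+00 -4.94039440e-05  1.50534607e+00] [-0.0562745  -0.24057194 -0.19081139]
[(562, -66, 83, 48, 85.6, [278, 161, 74, 114]), (524, 34, 49, 66, 0.6, [185, 0, 99, 124])]
```

send_rows(plan=[[[0.4,0,2.5],[0,0,0],6.8],[[0.4,0,5],[0,0,0],6.8],[[0.4,0,6.3],[0,0,0],6.8],[[0.4,0,6.9],[0,0,0],6.8],[[0.4,-0.3,6.9],[0,0,0],6.8]])

```text
time_s: 13.5
position: [0.5633, -0.0668, 0.0305]
tcp_rot: [3.141, 0.0, 1.508]
wrist_force: [0.3, 0.8, 0.2]
gripper_width: 0.0678
gripper_force: 0.0
```

send_rows(plan=[[[0,-0.25,0],[0,0,0],6.8],[[0,-0.5,0],[0,0,0],6.8],[[0,-0.75,0],[0,0,0],6.8],[[0,-1.0,0],[0,0,0],6.8],[[0,-1.25,0],[0,0,0],6.8]])

```text
time_s: 14.12
position: [0.5509, -0.0662, 0.0305]
tcp_rot: [3.14, 0.0, 1.508]
wrist_force: [2.4, -0.2, 0.3]
gripper_width: 0.0684
gripper_force: 1.1
```

send_rows(plan=[[[0,-0.25,0],[0,0,0],6.8],[[0,-0.5,0],[0,0,0],6.8],[[0,-0.75,0],[0,0,0],6.8],[[0,-1.0,0],[0,0,0],6.8],[[0,-1.25,0],[0,0,0],6.8]])

```text
time_s: 14.75
position: [0.5383, -0.0655, 0.0305]
tcp_rot: [3.141, 0.0, 1.508]
wrist_force: [3.0, 0.4, 1.5]
gripper_width: 0.068
gripper_force: 1.3
```

send_rows(plan=[[[0,-0.25,0],[0,0,0],6.8],[[0,-0.5,0],[0,0,0],6.8],[[0,-0.75,0],[0,0,0],6.8],[[0,-1.0,0],[0,0,0],6.8],[[0,-1.25,0],[0,0,0],6.8]])

```text
time_s: 15.38
position: [0.5256, -0.0646, 0.0303]
tcp_rot: [3.142, 0.0, 1.508]
wrist_force: [2.8, -0.1, 2.5]
gripper_width: 0.0684
gripper_force: 1.3
```

send_rows(plan=[[[0,-0.25,0],[0,0,0],6.8],[[0,-0.5,0],[0,0,0],6.8],[[0,-0.75,0],[0,0,0],6.8],[[0,-1.0,0],[0,0,0],6.8],[[0,-1.25,0],[0,0,0],6.8]])

```text
time_s: 16.0
position: [0.5131, -0.0639, 0.0303]
tcp_rot: [3.141, 0.0, 1.508]
wrist_force: [2.5, -0.4, 2.3]
gripper_width: 0.0681
gripper_force: 1.3
```

send_rows(plan=[[[0,-0.25,0],[0,0,0],6.8],[[0,-0.5,0],[0,0,0],6.8],[[0,-0.75,0],[0,0,0],6.8],[[0,-1.0,0],[0,0,0],6.8],[[0,-1.25,0],[0,0,0],6.8]])

```text
time_s: 16.62
position: [0.5007, -0.0631, 0.0303]
tcp_rot: [3.142, 0.0, 1.508]
wrist_force: [2.5, -0.0, 1.8]
gripper_width: 0.0682
gripper_force: 1.3
```

send_rows(plan=[[[0,-0.25,0],[0,0,0],6.8],[[0,-0.5,0],[0,0,0],6.8]])

```text
time_s: 16.88
position: [0.4957, -0.0627, 0.0303]
tcp_rot: [3.142, 0.0, 1.508]
wrist_force: [2.3, -0.3, 1.6]
gripper_width: 0.0678
gripper_force: 1.3
```

The readings are A about 5.1 N, B about 5.0 N and C about 2.5 N. These don't fit the stated 0.7, 3.5 and 6 N cleanly, because vertical load at the fingers contaminates them. I retest C with a lower contact, pushing it gently back.

send_rows(plan=[[[0,0.9,0],[0,0,0],6.0],[[0,0.9,0.3],[0,0,0],5.8],[[0,0.9,0.7],[0,0,0],5.8],[[0,1.1,0.7],[0,0,0],5.8],[[0,1.3,0.7],[0,0,0],5.8]])

```text
time_s: 17.5
position: [0.5085, -0.0635, 0.023]
tcp_rot: [-3.14, -0.0, 1.508]
wrist_force: [-1.5, -0.9, -0.5]
gripper_width: 0.0579
gripper_force: 1.1
```

send_rows(plan=[[[0,0.25,0],[0,0,0],5.8],[[0,0.5,0],[0,0,0],5.8],[[0,0.75,0],[0,0,0],5.8]])

```text
time_s: 17.88
position: [0.5163, -0.064, 0.0232]
tcp_rot: [-3.141, 0.0, 1.508]
wrist_force: [-2.3, 0.1, -1.8]
gripper_width: 0.0582
gripper_force: 0.9
```

send_rows(plan=[[[0,0.25,0],[0,0,0],5.8],[[0,0.5,0],[0,0,0],5.8],[[0,0.75,0],[0,0,0],5.8]])

```text
time_s: 18.25
position: [0.5239, -0.0645, 0.0233]
tcp_rot: [-3.142, 0.0, 1.508]
wrist_force: [-1.9, -0.3, -2.5]
gripper_width: 0.0582
gripper_force: 0.9
```

send_rows(plan=[[[0,0.25,0],[0,0,0],5.8],[[0,0.5,0],[0,0,0],5.8],[[0,0.75,0],[0,0,0],5.8]])

```text
time_s: 18.62
position: [0.5314, -0.065, 0.0233]
tcp_rot: [-3.142, 0.0, 1.508]
wrist_force: [-2.1, 0.3, -2.7]
gripper_width: 0.0581
gripper_force: 0.9
```

send_rows(plan=[[[0,0.25,0],[0,0,0],5.8],[[0,0.5,0],[0,0,0],5.8]])

```text
time_s: 18.88
position: [0.5364, -0.0653, 0.0233]
tcp_rot: [3.142, 0.0, 1.508]
wrist_force: [-1.2, -0.0, -1.8]
gripper_width: 0.0577
gripper_force: 0.9
```

send_rows(plan=[[[0,-0.4,0],[0,0,0],6.2],[[0,-0.4,-3.5],[0,0,0],6.2],[[0,-0.4,-6.5],[0,0,0],6.4],[[4.5,-1.2,-7.2],[0,0,-2],6.4],[[9,-2,-7.2],[0,0,-4.2],6.4]])

```text
time_s: 19.5
position: [0.5225, 0.0265, 0.0969]
tcp_rot: [3.138, 0.0, 1.581]
wrist_force: [0.2, 0.1, -0.4]
gripper_width: 0.064
gripper_force: 0.0
```

send_rows(plan=[[[1.9,0.1,0],[0,0,0],6.4],[[1.9,0.1,3],[0,0,0],6.4],[[1.9,0.1,5.5],[0,0,0],6.4],[[1.9,0.1,7],[0,0,0],6.0],[[1.9,0.1,7.2],[0,0,0],5.8]])

```text
time_s: 20.12
position: [0.5224, 0.0445, 0.0225]
tcp_rot: [-3.14, 0.0, 1.581]
wrist_force: [0.5, -0.3, 0.8]
gripper_width: 0.0581
gripper_force: 0.0
```

send_rows(plan=[[[0,0.2,0],[0,0,0],5.8],[[0,0.4,0],[0,0,0],5.8],[[0,0.65,0],[0,0,0],5.8],[[0,0.9,0],[0,0,0],5.8]])

```text
time_s: 20.62
position: [0.5313, 0.0449, 0.024]
tcp_rot: [-3.14, 0.0, 1.581]
wrist_force: [-7.5, -1.1, 5.0]
gripper_width: 0.0578
gripper_force: 3.5
```

send_rows(plan=[[[0,0.25,0],[0,0,0],5.8],[[0,0.5,0],[0,0,0],5.8],[[0,0.75,0],[0,0,0],5.8]])

```text
time_s: 21.0
position: [0.5388, 0.045, 0.024]
tcp_rot: [-3.14, 0.0, 1.581]
wrist_force: [-7.0, 0.1, 5.6]
gripper_width: 0.0584
gripper_force: 3.5
```

send_rows(plan=[[[0,0.25,0],[0,0,0],5.8],[[0,0.5,0],[0,0,0],5.8],[[0,0.75,0],[0,0,0],5.8]])

```text
time_s: 21.38
position: [0.5463, 0.0451, 0.024]
tcp_rot: [-3.14, 0.0, 1.582]
wrist_force: [-6.8, -0.6, 4.9]
gripper_width: 0.0579
gripper_force: 3.4
```

send_rows(plan=[[[0,0.25,0],[0,0,0],5.8],[[0,0.5,0],[0,0,0],5.8]])

```text
time_s: 21.62
position: [0.5513, 0.0451, 0.024]
tcp_rot: [-3.14, 0.0, 1.581]
wrist_force: [-6.9, 0.8, 4.7]
gripper_width: 0.0579
gripper_force: 3.4
```

send_rows(plan=[[[0,-0.4,0],[0,0,0],6.2],[[0,-0.4,-3.5],[0,0,0],6.2],[[0,-0.4,-6.5],[0,0,0],6.4],[[4.5,-2.2,-7.2],[0,0,1],6.4],[[9,-3.7,-7.2],[0,0,1.8],6.4]])

```text
time_s: 22.25
position: [0.514, 0.1355, 0.0969]
tcp_rot: [3.138, -0.001, 1.548]
wrist_force: [0.3, 0.6, 0.1]
gripper_width: 0.064
gripper_force: 0.0
```

send_rows(plan=[[[1,0,0],[0,0,0],6.4],[[1,0,3],[0,0,0],6.4],[[1,0,5.5],[0,0,0],6.4],[[1,0,6.8],[0,0,0],6.0],[[1,0,7.1],[0,0,0],5.8]])

```text
time_s: 22.88
position: [0.514, 0.1442, 0.0238]
tcp_rot: [-3.141, 0.0, 1.55]
wrist_force: [-0.3, 0.6, -0.1]
gripper_width: 0.0582
gripper_force: 0.0
```

send_rows(plan=[[[0,0.2,0],[0,0,0],5.8],[[0,0.4,0],[0,0,0],5.8],[[0,0.65,0],[0,0,0],5.8],[[0,0.9,0],[0,0,0],5.8]])

```text
time_s: 23.38
position: [0.5216, 0.1447, 0.0249]
tcp_rot: [-3.137, 0.0, 1.55]
wrist_force: [-11.7, -0.3, 6.7]
gripper_width: 0.0577
gripper_force: 5.9
```

send_rows(plan=[[[0,0.25,0],[0,0,0],5.8],[[0,0.5,0],[0,0,0],5.8],[[0,0.75,0],[0,0,0],5.8]])

```text
time_s: 23.75
position: [0.5291, 0.1446, 0.0249]
tcp_rot: [-3.137, 0.0, 1.55]
wrist_force: [-11.4, 0.3, 7.1]
gripper_width: 0.0577
gripper_force: 5.8
```

send_rows(plan=[[[0,0.25,0],[0,0,0],5.8],[[0,0.5,0],[0,0,0],5.8],[[0,0.75,0],[0,0,0],5.8]])

```text
time_s: 24.12
position: [0.5366, 0.1445, 0.025]
tcp_rot: [-3.138, 0.0, 1.55]
wrist_force: [-11.0, 1.0, 6.9]
gripper_width: 0.0581
gripper_force: 5.8
```

send_rows(plan=[[[0,0.25,0],[0,0,0],5.8],[[0,0.5,0],[0,0,0],5.8]])

```text
time_s: 24.38
position: [0.5416, 0.1444, 0.0249]
tcp_rot: [-3.137, 0.0, 1.55]
wrist_force: [-12.0, -0.1, 5.8]
gripper_width: 0.0581
gripper_force: 5.7
```

A gives 11.5 N at about 16 N normal load (μ≈0.71), B about 0.49 and C about 0.23. So A is fresh, B half-worn and C worn. I grasp A, lift it and carry it above the stand.

send_rows(plan=[[[0,-0.4,0],[0,0,0],5.6],[[0,-0.4,0],[0,0,0],4.5],[[0,-0.4,0],[0,0,0],4.5],[[0,-0.4,0],[0,0,0],4.5],[[0,-0.4,0],[0,0,0],4.5]])

```text
time_s: 25.0
position: [0.539, 0.1443, 0.0253]
tcp_rot: [-3.142, -0.0, 1.55]
wrist_force: [-6.3, -0.1, 6.7]
gripper_width: 0.0496
gripper_force: 65.8
```

send_rows(plan=[[[0,0,-1.5],[0,0,0],4.5],[[0,0,-4],[0,0,0],4.5],[[0,0,-7],[0,0,0],4.5],[[-1.5,0.2,-10],[0,0,0],4.5],[[-4.5,0.5,-11],[0,0,0],4.5]])

```text
time_s: 25.62
position: [0.5436, 0.0993, 0.1364]
tcp_rot: [3.139, -0.0, 1.552]
wrist_force: [0.7, 0.2, -9.5]
gripper_width: 0.0492
gripper_force: 65.5
```

send_rows(plan=[[[-4.5,0.5,0],[0,0,0],4.5],[[-9,1,0],[0,0,0],4.5],[[-13.5,1.5,0],[0,0,0],4.5],[[-18,2,0],[0,0,0],4.5],[[-22.5,2.5,0],[0,0,0],4.5]])

```text
time_s: 26.25
position: [0.5628, -0.1279, 0.1337]
tcp_rot: [-3.14, -0.0, 1.55]
wrist_force: [1.1, -0.1, -9.4]
gripper_width: 0.0491
gripper_force: 65.4
```

send_rows(plan=[[[-4.5,0.5,0],[0,0,0],4.5],[[-8.5,1,0],[0,0,-1],4.5],[[-11,1.2,0],[0,0,-2],4.5],[[-12,1.3,0],[0,0,-2],4.5],[[-12,1.3,0],[0,0,-2],4.5]])

```text
time_s: 26.88
position: [0.5735, -0.2466, 0.1337]
tcp_rot: [-3.14, -0.001, 1.584]
wrist_force: [-0.3, 0.2, -8.7]
gripper_width: 0.0494
gripper_force: 65.3
```

Run:
```python
from h import *
s,c=wristcam('pics/wS.png'); print(s['time_s'],s['position'].round(4),s['tcp_rot'].round(3),s['wrist_force'].round(1))
hsv=cv2.cvtColor(c['image'],cv2.COLOR_RGB2HSV)
print(rect(c,cv2.inRange(hsv,(14,80,150),(28,255,255)),s['position'][2]+.022,800))
```

```text
26.875 [ 0.5735 -0.2466  0.1337] [-3.140e+00 -1.000e-03  1.584e+00] [-0.3  0.2 -8.7]
[(705, -251, 90, 15, 90.0, [575, 217, 65, 171]), (572, -223, 47, 94, 1.0, [261, 136, 122, 208])]
```

View pics/wS.png

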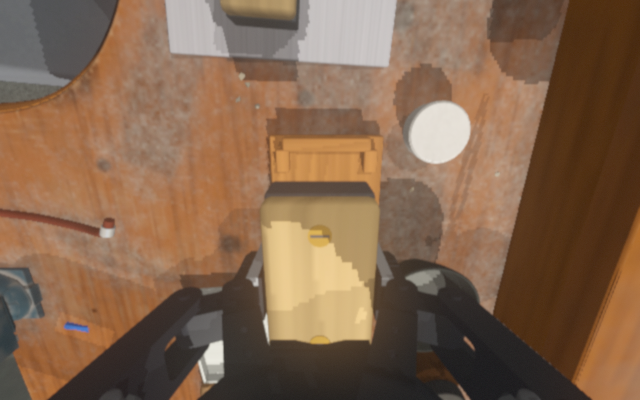

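The wrist view shows the held block's +y top edge at about row 196 (columns 264–378), the stand's +y outer lip edge at row 137 (columns 271–382), and its inner edge at about row 152.

Run:
```python
from h import *
s,c=wristcam(); z=s['position'][2]
for n,p,h in(('st',(271,137),.02),('st',(382,136.5),.02),('in',(288,152),.02),('in',(366,152),.02),('screw',(319,236),z+.0207),('scr2',(319,341),z+.0207),('blk',(264,196),z+.0207),('blk',(378,196),z+.0207),('blkbot',(272,183),z-.0193),('blkbot',(372,183),z-.0193)): print(n,ray(c,p,h).round(4))
```

```text
st [ 0.5314 -0.1894  0.02  ]
st [ 0.6242 -0.1878  0.02  ]
in [ 0.5454 -0.2017  0.02  ]
in [ 0.6117 -0.2008  0.02  ]
screw [ 0.5722 -0.2158  0.1545]
scr2 [ 0.5728 -0.2697  0.1545]
blk [ 0.5505 -0.199   0.1545]
blk [ 0.5949 -0.1984  0.1545]
blkbot [ 0.547  -0.2043  0.1145]
blkbot [ 0.6001 -0.2036  0.1145]
```

send_rows(plan=[[[-0.5,0.45,0],[0,0,0],4.5],[[-0.5,0.45,3],[0,0,0],4.5],[[-0.5,0.45,6],[0,0,0],4.5],[[-0.5,0.45,8.3],[0,0,0],4.5],[[-0.5,0.45,9],[0,0,0],4.5]])

```text
time_s: 27.6
position: [0.5778, -0.2507, 0.0423]
tcp_rot: [-3.139, -0.002, 1.586]
wrist_force: [0.6, 0.6, -8.7]
gripper_width: 0.0494
gripper_force: 65.0
```

send_rows(plan=[[[0,0,0.3],[0,0,0],4.5],[[0,0,0.6],[0,0,0],4.5],[[0,0,0.9],[0,0,0],4.5],[[0,0,1.1],[0,0,0],4.5],[[0,0,1.1],[0,0,0],4.5]])

```text
time_s: 28.22
position: [0.5784, -0.2516, 0.0332]
tcp_rot: [-3.141, 0.0, 1.585]
wrist_force: [-0.1, 0.9, -9.0]
gripper_width: 0.049
gripper_force: 65.0
```

Still carrying the full weight with about 2 mm to go.

send_rows(plan=[[[0,0,0.1],[0,0,0],4.5],[[0,0,0.2],[0,0,0],4.5],[[0,0,0.2],[0,0,0],4.5]])

```text
time_s: 28.6
position: [0.5785, -0.2516, 0.0314]
tcp_rot: [3.141, 0.0, 1.585]
wrist_force: [0.0, -0.1, -9.5]
gripper_width: 0.0493
gripper_force: 65.3
```

send_rows(plan=[[[0,0,0.1],[0,0,0],4.5],[[0,0,0.15],[0,0,0],4.5],[[0,0,0.15],[0,0,0],4.5]])

```text
time_s: 28.98
position: [0.5785, -0.2516, 0.0314]
tcp_rot: [3.141, 0.0, 1.585]
wrist_force: [-6.1, 2.9, 1.6]
gripper_width: 0.0493
gripper_force: 66.7
```

send_rows(plan=[[[0,0,0],[0,0,0],5.9],[[0,0,0],[0,0,0],5.9],[[0,0,0],[0,0,0],5.9],[[0,0,-1.5],[0,0,0],5.9],[[0,0,-5],[0,0,0],6.2]])

```text
time_s: 29.6
position: [0.5777, -0.2511, 0.0795]
tcp_rot: [-3.139, -0.001, 1.585]
wrist_force: [-0.3, 0.5, -0.1]
gripper_width: 0.062
gripper_force: 0.0
```

send_rows(plan=[[[0,0,-3],[0,0,0],6.6],[[4.5,-1.1,-3],[0,0,1],6.6],[[9.5,-2.3,-3],[0,0,2.5],6.6],[[14.5,-3.4,-3],[0,0,4.4],6.6],[[18.7,-4.4,-3],[0,0,4.4],6.6]])

```text
time_s: 30.22
position: [0.5316, -0.0636, 0.1113]
tcp_rot: [3.14, 0.0, 1.508]
wrist_force: [0.0, 0.8, 1.0]
gripper_width: 0.0659
gripper_force: 0.0
```

send_rows(plan=[[[0,0,0],[0,0,0],6.6]])

```text
time_s: 30.35
position: [0.5317, -0.0629, 0.1112]
tcp_rot: [3.14, -0.0, 1.512]
wrist_force: [0.5, -0.8, 0.3]
gripper_width: 0.0662
gripper_force: 0.0
```

Run:
```python
from h import *
s,c=wristcam(); print(s['time_s'],s['position'].round(4),s['tcp_rot'].round(3),s['wrist_force'].round(1))
hsv=cv2.cvtColor(c['image'],cv2.COLOR_RGB2HSV)
print(rect(c,cv2.inRange(hsv,(14,80,150),(28,255,255)),.046,800))
c=bot.camera('top'); hsv=cv2.cvtColor(c['image'],cv2.COLOR_RGB2HSV); m=cv2.inRange(hsv,(16,80,190),(28,255,255))
m[:,400:]=0; print(rect(c,m,.052))
cv2.imwrite('pics/top2.png',cv2.resize(c['image'][150:280,170:470,::-1],None,fx=2.6,fy=2.6,interpolation=cv2.INTER_CUBIC))
```

```text
30.35 [ 0.5317 -0.0629  0.1112] [ 3.14  -0.     1.512] [ 0.5 -0.8  0.3]
[(531, -64, 84, 48, 86.6, [287, 168, 68, 107]), (546, 40, 48, 75, 0.3, [293, 0, 81, 133])]
[(580, -252, 41, 78, 1.6, [353, 197, 31, 17])]
```

View pics/top2.png

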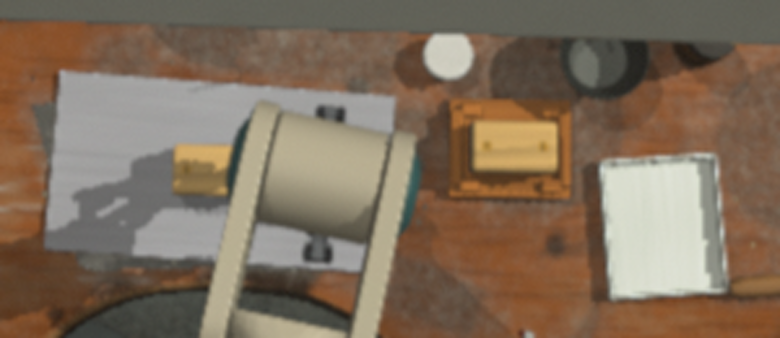

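Block A sits inside the stand's bay at zoom px (515,147). Now I grasp C and carry it to the pan.

send_rows(plan=[[[-0.1,0,2.5],[0,0,0],6.6],[[-0.1,0,5.5],[0,0,0],6.6],[[-0.1,0,8],[0,0,0],6.6],[[-0.1,0,8.6],[0,0,0],5.5],[[-0.1,0,8.6],[0,0,0],4.5]])

```text
time_s: 31.08
position: [0.5316, -0.0668, 0.0236]
tcp_rot: [-3.141, 0.0, 1.507]
wrist_force: [-0.6, -0.1, -8.2]
gripper_width: 0.0493
gripper_force: 64.9
```

send_rows(plan=[[[0,0,0],[0,0,0],4.5],[[0,0,0],[0,0,0],4.5],[[0,0,0],[0,0,0],4.5],[[0,0,-2],[0,0,0],4.5],[[0,0,-5],[0,0,0],4.5]])

```text
time_s: 31.7
position: [0.5308, -0.066, 0.0732]
tcp_rot: [-3.139, -0.0, 1.508]
wrist_force: [0.6, -0.8, -9.3]
gripper_width: 0.0498
gripper_force: 65.1
```

send_rows(plan=[[[0,0,-4],[0,0,0],4.5],[[-2,0,-6],[0,0,0],4.5],[[-6.5,-0.1,-6],[0,0,0],4.5],[[-11,-0.2,-6],[0,0,0],4.5],[[-15.5,-0.3,-6],[0,0,0],4.5]])

```text
time_s: 32.33
position: [0.5186, -0.2219, 0.1337]
tcp_rot: [-3.141, -0.0, 1.509]
wrist_force: [1.1, 0.6, -9.1]
gripper_width: 0.0496
gripper_force: 65.6
```

send_rows(plan=[[[-4.5,-0.1,0],[0,0,0],4.5],[[-9,-0.2,0],[0,0,-2],4.5],[[-13.5,-0.3,0],[0,0,-4],4.5],[[-17.5,-0.4,0],[0,0,-6],4.5],[[-19.4,-0.4,0],[0,0,-7.5],4.5]])

```text
time_s: 32.95
position: [0.5019, -0.4161, 0.1331]
tcp_rot: [-3.141, -0.0, 1.638]
wrist_force: [0.3, 1.4, -9.4]
gripper_width: 0.0494
gripper_force: 65.5
```

send_rows(plan=[[[0,0,0],[0,0,0],4.5]])

```text
time_s: 33.08
position: [0.5021, -0.4153, 0.133]
tcp_rot: [-3.141, -0.001, 1.637]
wrist_force: [-0.7, 0.7, -9.2]
gripper_width: 0.0497
gripper_force: 65.5
```

Run:
```python
from h import *
s,c=wristcam('pics/wP.png'); print(s['time_s'],s['position'].round(4),s['tcp_rot'].round(3),s['wrist_force'].round(1))
for v in range(40,200,20): print(v,[ (u,round(float(ray(c,(u,v),.014)[0]),3),round(float(ray(c,(u,v),.014)[1]),3)) for u in(200,320,440)])
```

```text
33.075 [ 0.5021 -0.4153  0.133 ] [-3.141e+00 -1.000e-03  1.637e+00] [-0.7  0.7 -9.2]
40 [(200, 0.4, -0.291), (320, 0.493, -0.285), (440, 0.586, -0.279)]
60 [(200, 0.4, -0.306), (320, 0.494, -0.299), (440, 0.589, -0.293)]
80 [(200, 0.399, -0.32), (320, 0.495, -0.314), (440, 0.591, -0.308)]
100 [(200, 0.398, -0.336), (320, 0.496, -0.329), (440, 0.594, -0.323)]
120 [(200, 0.397, -0.351), (320, 0.497, -0.345), (440, 0.598, -0.338)]
140 [(200, 0.395, -0.368), (320, 0.498, -0.361), (440, 0.601, -0.355)]
160 [(200, 0.394, -0.385), (320, 0.499, -0.379), (440, 0.604, -0.372)]
180 [(200, 0.393, -0.404), (320, 0.5, -0.397), (440, 0.608, -0.39)]
```

View pics/wP.png

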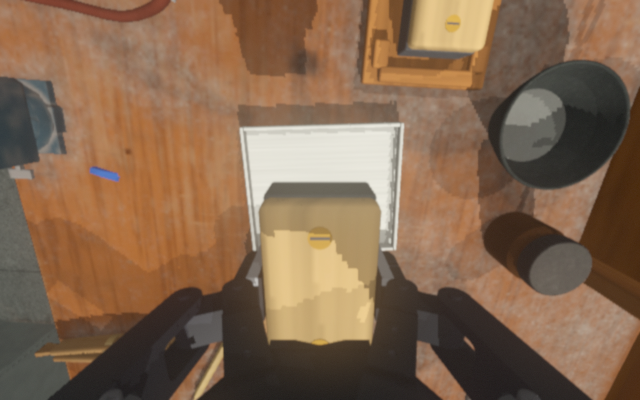

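The pan's +y rim is at row 126 (columns 242–403), so its centre is about (0.502, -0.410) and the block is nearly centred over it. Lowering.

send_rows(plan=[[[0.4,0,3],[0,0,0],4.5],[[0.4,0,6],[0,0,0],4.5],[[0.4,0,8.5],[0,0,0],4.5],[[0.4,0,10],[0,0,0],4.5],[[0.4,0,10.6],[0,0,0],4.5]])

```text
time_s: 33.75
position: [0.5026, -0.4093, 0.0271]
tcp_rot: [-3.141, -0.001, 1.64]
wrist_force: [0.5, 0.1, -8.0]
gripper_width: 0.0495
gripper_force: 65.3
```

send_rows(plan=[[[0,0,0.15],[0,0,0],4.5],[[0,0,0.3],[0,0,0],4.5],[[0,0,0.4],[0,0,0],4.5],[[0,0,0.4],[0,0,0],4.5]])

```text
time_s: 34.25
position: [0.5027, -0.4102, 0.0241]
tcp_rot: [3.141, 0.0, 1.639]
wrist_force: [-0.5, -0.4, -9.1]
gripper_width: 0.0496
gripper_force: 65.3
```

send_rows(plan=[[[0,0,0.1],[0,0,0],4.5],[[0,0,0.2],[0,0,0],4.5],[[0,0,0.2],[0,0,0],4.5]])

```text
time_s: 34.62
position: [0.5026, -0.41, 0.0216]
tcp_rot: [-3.141, -0.0, 1.639]
wrist_force: [0.4, 0.1, -9.8]
gripper_width: 0.0493
gripper_force: 65.3
```

send_rows(plan=[[[0,0,0.1],[0,0,0],4.5],[[0,0,0.1],[0,0,0],4.5]])

```text
time_s: 34.88
position: [0.5026, -0.41, 0.0207]
tcp_rot: [-3.141, -0.0, 1.639]
wrist_force: [-0.0, 0.3, -9.6]
gripper_width: 0.0492
gripper_force: 65.3
```

send_rows(plan=[[[0,0,0.1],[0,0,0],4.5],[[0,0,0.1],[0,0,0],4.5]])

```text
time_s: 35.12
position: [0.5027, -0.4102, 0.0201]
tcp_rot: [3.141, 0.0, 1.639]
wrist_force: [-0.4, -0.1, -8.0]
gripper_width: 0.0492
gripper_force: 65.4
```

send_rows(plan=[[[0,0,0.1],[0,0,0],4.5],[[0,0,0.1],[0,0,0],4.5]])

```text
time_s: 35.38
position: [0.503, -0.4105, 0.02]
tcp_rot: [3.14, 0.001, 1.639]
wrist_force: [-1.7, 0.6, 0.2]
gripper_width: 0.0495
gripper_force: 66.3
```

Seated. I release, retreat upward and check.

send_rows(plan=[[[0,0,0],[0,0,0],6.2],[[0,0,0],[0,0,0],6.2],[[0,0,0],[0,0,0],6.2],[[0,0,-2],[0,0,0],6.2],[[0,0,-6],[0,0,0],6.2]])

```text
time_s: 36.0
position: [0.502, -0.4095, 0.0789]
tcp_rot: [-3.14, -0.002, 1.639]
wrist_force: [1.4, -0.6, 0.3]
gripper_width: 0.0622
gripper_force: 0.0
```

send_rows(plan=[[[0,-0.5,-4],[0,0,0],6.2],[[0,-3,-8],[0,0,0],6.2],[[0,-7,-12],[0,0,0],6.2],[[0,-11,-15],[0,0,0],6.2],[[0,-11,-15],[0,0,0],6.2]])

```text
time_s: 36.62
position: [0.3918, -0.4189, 0.2344]
tcp_rot: [3.137, 0.007, 1.636]
wrist_force: [0.2, 0.3, -0.4]
gripper_width: 0.0621
gripper_force: 0.0
```

Run:
```python
from h import *
print(bot.read_state()['wrist_force'])
c=bot.camera('top'); d=c['image'][150:280,170:470,::-1]
e=bot.camera('scene')['image'][100:250,210:430,::-1]
a=cv2.resize(d,(690,299),interpolation=cv2.INTER_CUBIC); b=cv2.resize(e,(440,300),interpolation=cv2.INTER_CUBIC)
o=np.zeros((600,690,3),np.uint8); o[:299]=a; o[300:,:440]=b; cv2.imwrite('pics/fin.png',o)
```

```text
[ 0.23721302  0.31062895 -0.4204667 ]
```

View pics/fin.png

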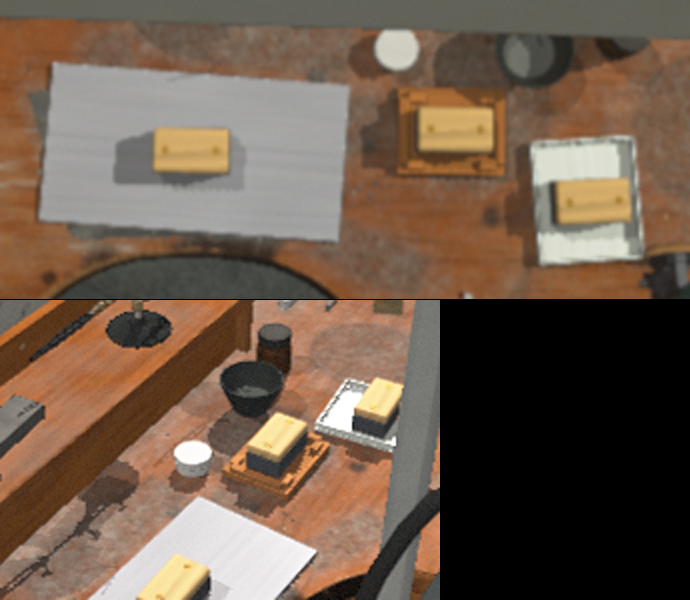

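Block A sits in the bay at (455,130), block C is flat in the pan at (592,200), and block B is on the plate at (191,150). The tin and bowl are unmoved and the arm is clear.

```bash
python3 -c "
from cell import bot
print(bot.hand_in())"
```

```text
the job is handed in; nothing more can be done
None
```

The job is handed in at about 37 s: the hardest-dragging block (left, fresh) is flat in the stand's bay, the easiest-sliding one (right, worn) is flat in the pan, and the middle one stays on the plate; measured resistances ran above the stated figures, so I re-pushed each block 2–4 cm back to confirm the order.

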